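# Lock the stop rod of the drilling board

### The job

Set up the drilling board for this rail: push the stop rod in until the rail, lying along the fence, is snug between the rod's pad and the end block. Then throw the cam lever right over centre, down flat over the rod, so that the rod is locked. Leave the other things on the bench where they are.

Things in the scene. Friction and masses are not known exactly. Their poses are not given: they have to be found in the camera images.
- board: drilling board, fixed: plywood 180 x 400 x 18 mm (x, y, z). It carries a dark wooden end block at the +y end, an aluminium fence 22 mm tall along the +x side (face at x = 50 mm) with a drill guide over the rail (top 60 mm above the board) and a clamp block 44 x 56 mm, 46 mm tall, at x = 28, y = -132 mm. Origin: centre of its underside. The stop rod lies along y, at x = 28 mm, 36 mm above the bench
- rail: beech rail, loose, about 0.13 kg, 40 x 160 x 30 mm (x, y, z), long axis y, lying on the board between end block and pad. Origin: centre of its underside.
- rail_far (a point): centre of the rail's end face that looks at the end block (+y end)
- rail_near (a point): centre of the rail's other end face, which looks at the pad (-y end)
- end_face (a point): on the end block's face that the rail must touch: level with the rod's line, 15 mm above the board; same axes as the board
- pad_face (a point): centre of the face of the round steel pad (26 mm diameter) on the inner end of the stop rod; same axes as the board
- knob_face (a point): centre of the outer face of the round black knob (30 mm diameter, 22 mm long) on the outer end of the stop rod (12 mm steel bar, 180 mm from pad face to knob face). It overhangs the board's -y end.
- stop_rod (a joint): travel of the stop rod in m: 0 = pulled out, grows as it is pushed towards the end block (+y of the board); 0.075 with the rail snug, at most 0.110. With the lever up it slides with about 3 N of friction and stays where it is left; with the lever thrown over it is clamped and gives only a few mm to a 25 N push
- lever_pivot (a point): middle of the cam lever's pivot pin, on top of the clamp block, 79 mm above the bench; the pin lies along the board's x axis
- lever_tip (a point): middle of the free end of the cam lever, 90 mm from the pivot. The lever is a black bar 18 mm wide (board x), 7 mm thick, with a round tip of 13 mm. Its flank that faces the rail while it stands up, and looks upward when it lies flat, is 9 mm (bar) to 13 mm (tip) off the line from pivot to tip
- cam_lever (a joint): cam lever angle in rad: 0 = leaning 20 degrees from upright towards the rail, 0.35 = upright, 1.92 = flat (level) above the rod, pointing away from the rail (-y of the board), at its stop. Up to about 0.8 it is light and stays where left; then it needs a few newtons at the tip and springs back to 0.8 if let go, until over centre at 1.6; from there it snaps down to its stop
- pencil: yellow pencil, 7 x 150 mm, lying on the free front strip of the board (its -x side)
- try_square: small try square (dark wooden stock 60 mm long, 14 mm thick, steel blade 90 mm) lying on the free front strip of the board; origin: underside of the stock's middle
- tape_measure: grey tape measure, 36 x 62 x 58 mm, standing on the bench left of the board
- wax_tin: wax tin, 86 mm diameter, 50 mm tall, left of the board
- cork_block: cork sanding block, 65 x 110 x 31 mm, left of the board

How it is judged (in metres and radians):
On the way:
1. the rail is snug between the pad and the end block (gaps under 3 mm), along the fence, while the lever is still up (y of rail_far in the frame of end_face above -0.003 m and y of rail_near in the frame of pad_face between -0.004 and 0.003 m and x of rail in the frame of end_face above -0.012 m and value of joint cam_lever below 1 rad), for 0.2 s.
At the end, for the whole second after the job is handed in: The rail lies flat and at rest along the fence (within 0.06 rad, its middle no more than 12 mm to the front of the rod's line), its ends within 3 mm of the end block and of the pad; the cam lever is over centre and down (beyond 1.8 of 1.92 rad) (y of rail_far in the frame of end_face above -0.003 m and y of rail_near in the frame of pad_face between -0.004 and 0.003 m and x of rail in the frame of end_face above -0.012 m and angle between the y axis of rail and the y axis of board, either way round below 0.06 rad and angle between rail's own z axis and vertical below 0.05 rad and value of joint cam_lever above 1.8 rad and linear speed of rail below 0.01 m/s); the robot touches nothing.
It fails at once if the pencil, try square, tape measure, wax tin or cork block is shifted by more than 30 mm (distance of any of pencil, try_square, tape_measure, wax_tin, cork_block from where it was at the start of the episode above 0.03 m).
It also fails if it takes over 43 s, if anything falls off the work surface, if the arm or the gripper's body presses on something with over 40 N, if the wrist force passes 120 N, or if a joint passes its speed limit or range.

### The arm

A 7-joint arm with a two-finger parallel gripper is mounted at the origin on the work surface. World frame = base frame: x ahead of the robot, y to its left, z up, the work surface at z = 0. Lengths are in mm, angles in rad, forces in N, time in s.
With the tool pointing down it reaches from about 425 to 950 mm from the base axis. Payload 4.7 kg.
Tool frame: the origin (TCP) lies between the finger pads; the fingertips stand 11 mm ahead of it and the grasp point (between the pads) lies 8 mm behind it; z points along the fingers, y is the line along which they close (so a half turn about z gives the same grasp; the last joint's range is limited). The gripper opens to 87 mm and grips with 3 to 60 N. Pads are 19 mm wide; open, the fingers measure 117 mm over their backs; the gripper's body (75 mm by 190 mm) begins 51 mm behind the grasp point.
Start: joints at [1.124, 0.469, -0.049, 1.532, 0.024, 1.141, -0.082], TCP at [273.928, -616.937, 233.573] pointing down, gripper open.
Joint ranges: [-2.59, 2.59], [-0.33, 1.99], [-1.39, 1.29], [0.1, 2.45], [-1.04, 4.18], [0.21, 1.99], [-2.66, 2.66]. Speed limits (rad/s): [2.57, 2.57, 3.14, 3.14, 3.14, 3.14, 3.14].

### API

Orientations are given as [roll, pitch, yaw] about the fixed x, y, z axes, in that order (R = Rz(yaw) Ry(pitch) Rx(roll)).
In Python, from rig import arm gives the robot as it stands.
- The arm moves only by the tool creep_tool, called as a command line: name --argument value ..., lists and objects as JSON in quotes. Schema: {"type":"object","properties":{"rows":{"type":"array","items":{"type":"array","prefixItems":[{"type":"array","items":{"type":"number"},"minItems":3,"maxItems":3},{"type":"number"}],"minItems":2,"maxItems":2},"minItems":1,"maxItems":8},"aperture":{"type":"number"},"squeeze":{"type":"number"},"only":{"type":"string"},"quiet":{"type":"boolean"},"lines":{"type":"string"}},"required":["rows"],"additionalProperties":false}. rows is a list of rows, 1 to 8 of them, each written [[dx, dy, dz], turn]: dx, dy, dz in fractions of the full range, 1 being 750 mm, then a turn about the tool's z in fractions of the full range, 1 being 2 rad; each row shifts and turns the commanded pose from where the row before left it, along the tool's axes as they then stand; what a row does not reach is not made up. A row lasts 1/12 s, in which the tool goes at most 41.7 mm and 0.125 rad, less where a joint would pass 70% of its speed; a pose out of reach is approached as far as the arm can. aperture is the finger opening in mm, set as the call begins (left out keeps the last). The fingers move at their own pace and stop on an object; squeeze is the grip in N (left out, the last holds). Time passes only in rows, so rows that do not move let the fingers close. The tool returns the time, the measured TCP pose, the force, the opening and the grip force at its end. only (a regular expression) keeps the lines of the reply that match it, lines (a string "A,B") keeps lines A to B, and quiet returns only ok. No shift or turn number may pass 1 either way. Input that does not fit is refused with a message, and nothing moves.
- arm.read_state(): the state, without advancing time (a new reading comes with each control period).
- arm.capture(name): name is "side" or "top"; returns the picture (384x512x3 uint8, red, green, blue); there is no depth.
- arm.camera_info(name): a dict with "mtx" (3x3 intrinsics, pixels), "R" (3x3) and "t" (3): a world point X has camera coordinates R X + t. Camera axes: x right, y down, z forward; pixel columns grow to the right and rows downward; lengths in mm; the calibration is good to about 2 mm. A picture is of the moment at which its call begins. camera_info takes no time and is no camera call.
- arm.hand_in(): hands the job in; it is judged then, once.
The state is a dict: "t": time; "joint_positions": joint angles; "dq": joint speeds; "joint_torque": joint torques, N m; "eef_pos": TCP position; "eef_rot": TCP orientation; "ft_force": force on the tool from outside, world axes, zero at the start; "torque": the same for the moment, N m; "grip_width": finger opening in mm; "finger_force": force on a finger pad.
Only numpy, scipy, OpenCV 4.12 (cv2) and the standard library are available. Lean on these libraries where they do the work, as an engineer would, in place of code of your own. Each camera call takes 0.05 s, during which the arm holds its last target. There are 200 camera calls.

## Working session

There is one attempt and no reset: what is moved stays moved. The work goes in short steps, Python scripts to look and compute and a tool call to move; the robot and the scene stay as the last step left them, time stands still between calls to the robot, and variables do not carry over. Pictures are saved under pics/ and viewed, at most 10 in all, crops included, and the job is handed in when it is done.

```bash
ls; mkdir -p pics
```

Run:
```python
from rig import arm
import cv2
for n in("side","top"):
    im=arm.capture(n); cv2.imwrite(f"pics/{n}0.png",cv2.resize(im[:,:,::-1],(800,600),interpolation=cv2.INTER_CUBIC))
    c=arm.camera_info(n); print(n,c["mtx"].tolist(),(-c["R"].T@c["t"]).round(),c["R"].round(3).tolist())
s=arm.read_state(); print(s["t"],s["eef_pos"],s["eef_rot"],s["grip_width"])
```

```text
pics
rig.py
side [[390.3827657978151, 0.0, 256.4520422507248], [0.0, 390.3827657978151, 189.99404142761526], [0.0, 0.0, 1.0]] [ 17. 723. 711.] [[-0.765, -0.644, 0.011], [-0.402, 0.464, -0.789], [0.503, -0.609, -0.614]]
top [[500.08843284931174, 0.0, 251.7934145633827], [0.0, 500.08843284931174, 197.3028072717032], [0.0, 0.0, 1.0]] [ 407.  105. 1175.] [[0.027, -0.999, -0.019], [-0.995, -0.025, -0.096], [0.095, 0.022, -0.995]]
0.1 [ 273.68691615 -616.45634213  232.5891702 ] [-3.13980183e+00  8.75084114e-05  4.17856803e-01] 87.03906502264216
```

View pics/side0.png

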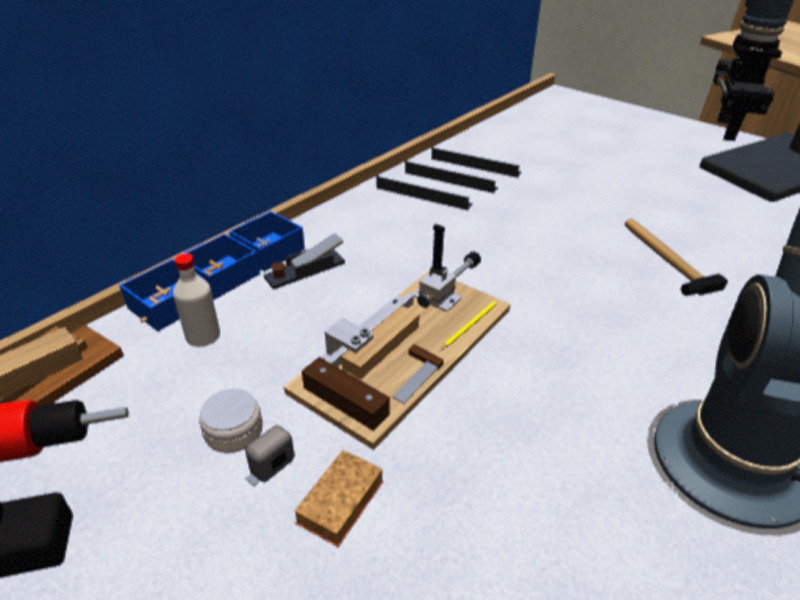

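View pics/top0.png

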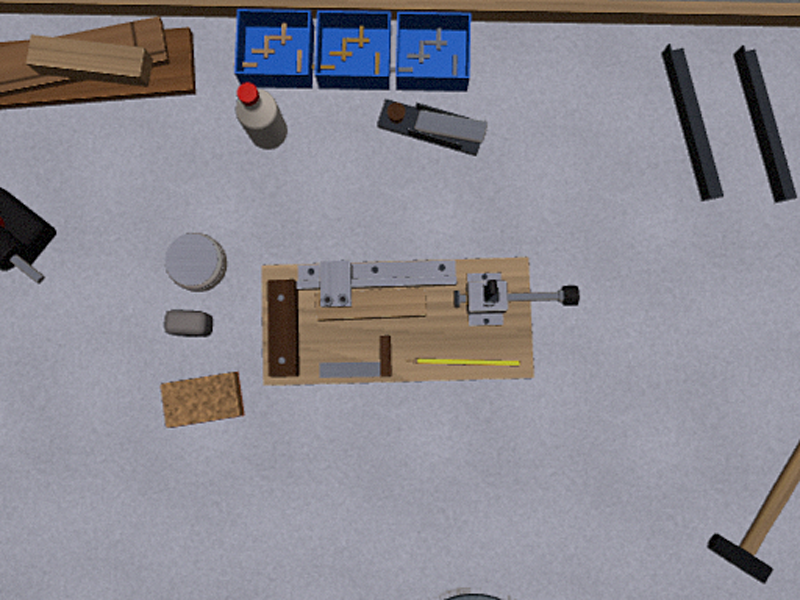

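The side view shows the board with the knob at about (473,259), the lever tip at (438,230) and the end block at (345,390). In the top view the knob is at (570,295), the lever at (492,287) and the rail spans 318–426. I'll enlarge both around the clamp.

Run:
```python
import cv2
from rig import arm
import numpy as np
s=arm.capture("side")[135:215,255:315,::-1]; t=arm.capture("top")[150:250,155:385,::-1]
a=cv2.resize(s,None,fx=7,fy=7,interpolation=cv2.INTER_CUBIC)
cv2.imwrite("pics/s1.png",a)
cv2.imwrite("pics/t1.png",cv2.resize(t,None,fx=3.4,fy=3.4,interpolation=cv2.INTER_CUBIC))
```

```text
(no output)
```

View pics/s1.png

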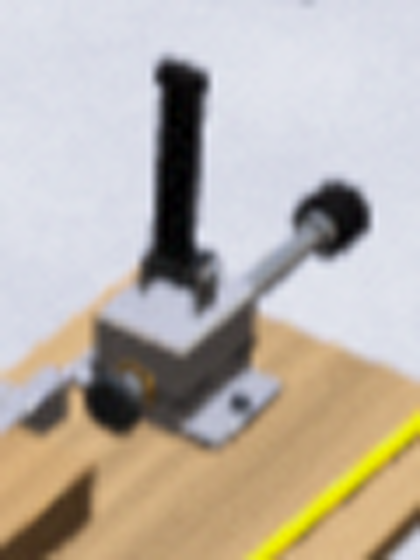

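View pics/t1.png

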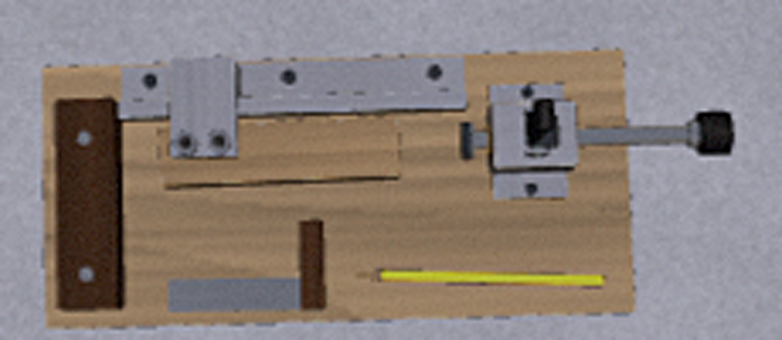

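Readings. Side crop: knob at (333,218), tip at (182,75), pivot at about (182,270), pad at (113,400). Top crop: knob at (714,133), pad at (466,140), end-block face at x≈122, rail from 163 to 399. I'll triangulate from these.

Create h.py:
```python
from rig import arm
import numpy as np, cv2
C={n:arm.camera_info(n) for n in("side","top")}
def P(n): c=C[n]; return c["mtx"]@np.c_[c["R"],c["t"]]
def side(u,v): return np.array([u/7+255-.43,v/7+135-.43])
def top(u,v): return np.array([u/3.4+155-.35,v/3.4+150-.35])
def tri(s,t):
    X=cv2.triangulatePoints(P("side"),P("top"),s.reshape(2,1),t.reshape(2,1)).ravel(); return (X[:3]/X[3]).round(1)
def plane(n,p,z):
    M=P(n); H=M[:,[0,1,3]].copy(); H[:,2]+=M[:,2]*z
    w=np.linalg.solve(H,np.r_[p,1]); return (w[:2]/w[2]).round(1)
def proj(n,X): q=P(n)@np.r_[X,1]; return (q[:2]/q[2]).round(1)
```

Run:
```python
from h import *
print("knob",tri(side(333,218),top(714,133)),"pad",tri(side(113,400),top(466,140)))
print("tip",tri(side(182,75),top(541,107)), "piv",tri(side(180,272),top(541,140)))
for n,p in dict(c_ny_px=(625,50),c_ny_mx=(635,312),c_py_mx=(48,328),c_py_px=(42,68)).items(): print(n,plane("top",top(*p),18))
print("knobface",plane("top",top(735,133),40),"padface",plane("top",top(460,140),36))
print("endface",plane("top",top(122,145),60),"rail near",plane("top",top(399,150),48),"rail far",plane("top",top(161,160),48))
```

```text
knob [ 540.9 -127.2   38.4] pad [531.9  38.7  40.5]
tip [536.8   1.5 172.1] piv [530.6  -6.4  78.8]
c_ny_px [599.7 -69.9]
c_ny_mx [420.9 -78.5]
c_py_mx [399.4 318.7]
c_py_px [577.5 330.6]
knobface [ 541.6 -140.5] padface [532.8  42.8]
endface [521.2 267.1] rail near [523.7  83.9] rail far [513.1 242.4]
```

Heights check out: knob 38 (36 expected), pivot 79, pad about 40. The board yaw is about +0.053 with its centre near (499,125), and the lever is nearly upright. Next I align the tool with its x along board +y and close the fingers.

Units first: shifts go in shares of 750 mm and turns go in shares of 2 rad. So -0.125 rad / 2 = -0.0625.

creep_tool --rows '[[[0, 0, 0], -0.0625], [[0, 0, 0], -0.0625], [[0, 0, 0], -0.0625], [[0, 0, 0], -0.0625], [[0, 0, 0], -0.0625], [[0, 0, 0], -0.0625], [[0, 0, 0], -0.0625], [[0, 0, 0], -0.0625]]' --aperture 0 --squeeze 20

```text
t: 0.87
eef_pos: [273.8, -616.8, 233.2]
eef_rot: [-3.141, -0.0, 1.424]
ft_force: [-0.2, 0.2, -0.8]
grip_width: 41.8
finger_force: 0.0
```

creep_tool --rows '[[[0, 0, 0], -0.0625], [[0, 0, 0], -0.0405], [[0, 0, 0], 0]]'

```text
t: 1.12
eef_pos: [273.6, -616.9, 233.2]
eef_rot: [3.141, -0.001, 1.625]
ft_force: [0.2, 0.0, -0.0]
grip_width: 21.6
finger_force: 0.0
```

Add to h.py:
```python
import sys
from scipy.spatial.transform import Rotation as Ro
def to(X):
    s=arm.read_state(); R=Ro.from_euler("xyz",s["eef_rot"]).as_matrix(); print("t",s["t"],"tool delta",(R.T@(np.array(X)-s["eef_pos"])).round(1),"yaw",s["eef_rot"].round(3) if hasattr(s["eef_rot"],"round") else s["eef_rot"])
```

```bash
python3 -c "
from h import *
to([544,-185,180])"
```

```text
t 1.1167 tool delta [416.6 293.3  53.5] yaw [ 3.141e+00 -1.000e-03  1.625e+00]
```

Converted, 32 mm / 750 = 0.0427, 22 mm / 750 = 0.0293.

creep_tool --rows '[[[0.0427, 0.0293, 0.0053], 0], [[0.0427, 0.0293, 0.0053], 0], [[0.0427, 0.0293, 0.0053], 0], [[0.0427, 0.0293, 0.0053], 0], [[0.0427, 0.0293, 0.0053], 0], [[0.0427, 0.0293, 0.0053], 0], [[0.0427, 0.0293, 0.0053], 0], [[0.0427, 0.0293, 0.0053], 0]]'

```text
t: 1.78
eef_pos: [436.7, -350.3, 201.5]
eef_rot: [3.141, 0.0, 1.621]
ft_force: [0.3, -0.2, -1.0]
grip_width: 0.6
finger_force: 0.0
```

creep_tool --rows '[[[0.0427, 0.032, 0.0053], 0], [[0.0427, 0.032, 0.0053], 0], [[0.0427, 0.032, 0.0053], 0], [[0.0427, 0.032, 0.0053], 0], [[0.0427, 0.028, 0.0053], 0], [[0, 0, 0], 0], [[0, 0, 0], 0]]'

```text
t: 2.37
eef_pos: [545.5, -182.8, 181.4]
eef_rot: [3.142, -0.001, 1.628]
ft_force: [-0.7, -1.5, -0.1]
grip_width: 0.4
finger_force: 0.0
```

```bash
python3 -c "
from h import *
to([544,-185,34])"
```

```text
t 2.3667 tool delta [ -2.3  -1.7 147.4] yaw [ 3.142e+00 -1.000e-03  1.628e+00]
```

Converted, 37 mm / 750 = 0.0493, 36 mm / 750 = 0.048.

creep_tool --rows '[[[0, 0, 0.0493], 0], [[0, -0.0013, 0.0493], 0], [[0, 0, 0.0493], 0], [[0, 0, 0.048], 0], [[0.0133, 0, 0], 0], [[0, 0, 0], 0]]'

```text
t: 2.87
eef_pos: [541.2, -174.8, 33.4]
eef_rot: [-3.137, -0.002, 1.623]
ft_force: [-0.2, 0.1, 0.5]
grip_width: 0.0
finger_force: 0.0
```

```bash
python3 -c "
from h import *
cv2.imwrite('pics/s2.png',cv2.resize(arm.capture('side')[110:230,190:330,::-1],None,fx=5,fy=5,interpolation=cv2.INTER_CUBIC))
to([541.6,-150,34])"
```

```text
t 2.9167 tool delta [25.5 -0.4  1.5] yaw [ 3.141 -0.     1.624]
```

View pics/s2.png

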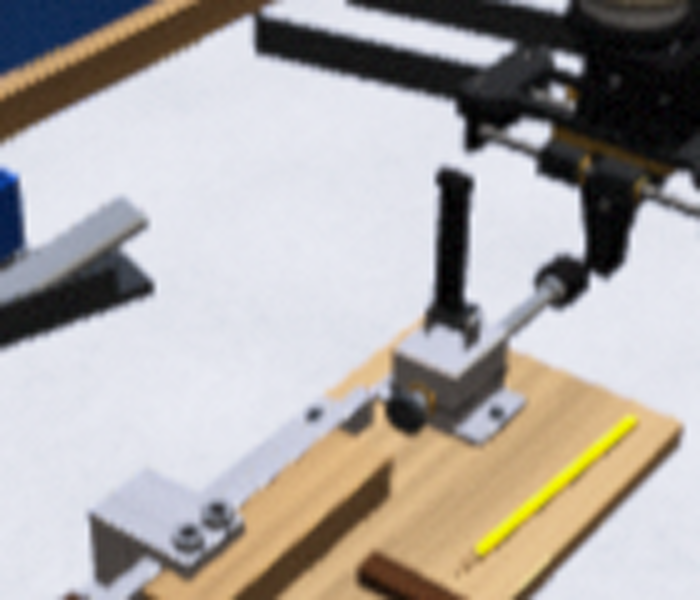

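The closed fingers at (605,240) stand just behind the knob at (562,280), in line with it. Now I push.

Converted, 12 mm / 750 = 0.016, 10 mm / 750 = 0.0133.

creep_tool --rows '[[[0.016, 0, 0], 0], [[0.016, 0, 0], 0], [[0.0133, 0, 0], 0], [[0.0133, 0, 0], 0], [[0.0133, 0, 0], 0], [[0.0133, 0, 0], 0]]'

```text
t: 3.42
eef_pos: [541.2, -113.3, 36.8]
eef_rot: [3.137, 0.004, 1.623]
ft_force: [1.2, -5.7, 3.9]
grip_width: 0.1
finger_force: 3.0
```

creep_tool --rows '[[[0.0133, 0, 0], 0], [[0.0107, 0, 0], 0], [[0.0053, 0, 0], 0], [[0.0027, 0, 0], 0], [[0, 0, 0], 0]]'

```text
t: 3.83
eef_pos: [539.5, -88.1, 35.9]
eef_rot: [3.138, 0.001, 1.624]
ft_force: [0.2, -2.8, 2.3]
grip_width: 0.5
finger_force: 1.7
```

Converted, 3 mm / 750 = 0.004.

creep_tool --rows '[[[0.004, 0, 0], 0], [[0.004, 0, 0], 0], [[0, 0, 0], 0], [[0, 0, 0], 0]]'

```text
t: 4.17
eef_pos: [538.7, -82.5, 35.1]
eef_rot: [3.14, 0.001, 1.623]
ft_force: [1.8, -3.5, 2.7]
grip_width: 0.4
finger_force: 2.2
```

creep_tool --rows '[[[0.0027, 0, 0], 0], [[0.0027, 0, 0], 0], [[0, 0, 0], 0], [[0, 0, 0], 0]]'

```text
t: 4.5
eef_pos: [538.5, -79.6, 35.0]
eef_rot: [3.14, 0.002, 1.623]
ft_force: [1.4, -5.3, 3.8]
grip_width: 0.2
finger_force: 3.2
```

Converted, 2 mm / 750 = 0.0027.

creep_tool --rows '[[[0.0027, 0, 0], 0], [[0, 0, 0], 0], [[0, 0, 0], 0], [[0, 0, 0], 0]]'

```text
t: 4.83
eef_pos: [538.4, -79.6, 35.0]
eef_rot: [3.14, 0.004, 1.621]
ft_force: [2.2, -9.8, 3.9]
grip_width: 0.6
finger_force: 5.0
```

creep_tool --rows '[[[0.0027, 0, 0], 0], [[0, 0, 0], 0], [[0, 0, 0], 0], [[0, 0, 0], 0]]'

```text
t: 5.17
eef_pos: [538.4, -79.5, 35.0]
eef_rot: [3.14, 0.006, 1.62]
ft_force: [3.0, -13.7, 3.8]
grip_width: 0.5
finger_force: 6.7
```

```bash
python3 -c "
from h import *
cv2.imwrite('pics/t2.png',cv2.resize(arm.capture('top')[150:250,155:385,::-1],None,fx=3.4,fy=3.4,interpolation=cv2.INTER_CUBIC))"
```

```text
(no output)
```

View pics/t2.png

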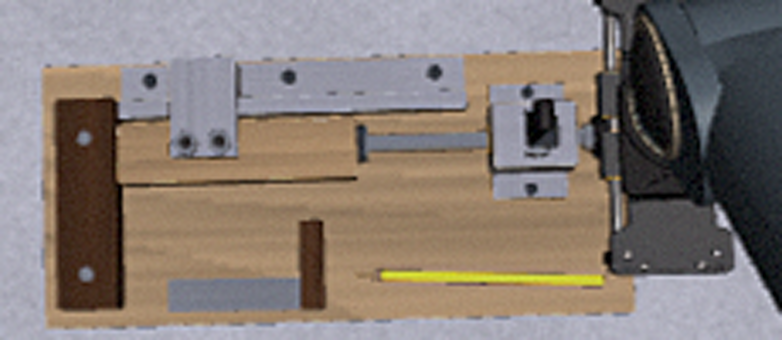

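Rail is snug: its left end is on the block (x≈118), the pad at 360 touches its right end, and the reaction has risen to 14 N with no further motion. I back off, rise, and pass over the lever to its rail side.

Converted, -40 mm / 750 = -0.0533, -25 mm / 750 = -0.0333.

creep_tool --rows '[[[-0.02, 0, 0], 0], [[-0.0333, 0, 0], 0], [[0, 0, -0.0533], 0], [[0, 0, -0.0533], 0], [[0, 0, -0.0533], 0], [[0, 0, -0.0533], 0], [[0, 0, -0.0533], 0], [[0, 0, 0], 0]]'

```text
t: 5.88
eef_pos: [543.5, -112.2, 242.1]
eef_rot: [3.129, 0.001, 1.625]
ft_force: [0.2, 0.2, 0.1]
grip_width: 0.6
finger_force: 0.0
```

```bash
python3 -c "
from h import *
to([531,65,235])"
```

```text
t 5.8833 tool delta [177.6  -2.9   6.8] yaw [3.129e+00 1.000e-03 1.625e+00]
```

Converted, 36 mm / 750 = 0.048, 30 mm / 750 = 0.04.

creep_tool --rows '[[[0.048, -0.0013, 0], 0], [[0.048, -0.0013, 0], 0], [[0.048, -0.0013, 0], 0], [[0.048, 0, 0], 0], [[0.048, 0, 0], 0], [[0, 0, 0.04], 0], [[0, 0, 0.04], 0], [[0, 0, 0.0333], 0]]'

```text
t: 6.55
eef_pos: [525.1, 67.7, 147.4]
eef_rot: [-3.139, -0.001, 1.627]
ft_force: [0.8, -0.4, -0.0]
grip_width: 0.5
finger_force: 0.0
```

creep_tool --rows '[[[0, 0, 0], 0]]'

```text
t: 6.63
eef_pos: [522.1, 66.0, 144.2]
eef_rot: [-3.129, -0.001, 1.626]
ft_force: [0.1, 0.5, -0.9]
grip_width: 0.5
finger_force: 0.0
```

```bash
python3 -c "
from h import *
im=[arm.capture('side')[110:230,210:330,::-1],arm.capture('top')[140:260,270:390,::-1]]
cv2.imwrite('pics/b3.png',cv2.resize(np.hstack(im),None,fx=3.3,fy=3.3,interpolation=cv2.INTER_CUBIC))
to([531,65,155])"
```

```text
t 6.7333 tool delta [-1.7  5.  -6.2] yaw [-3.138e+00 -1.000e-03  1.625e+00]
```

View pics/b3.png

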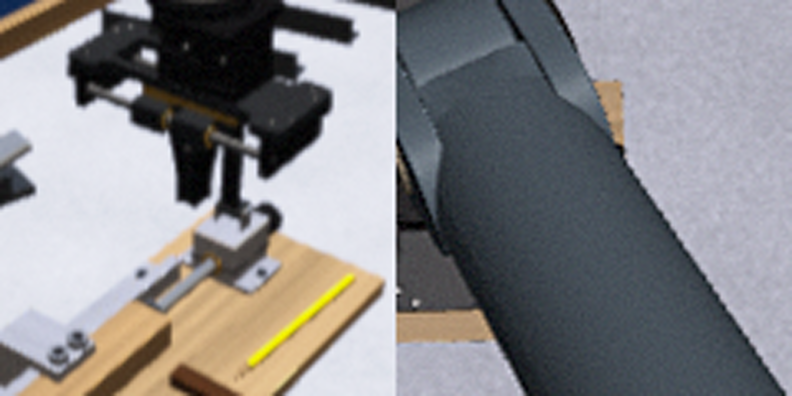

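Fingers are on the rail side of the lever with the lever just behind them at (232,170) in the left half, 5 mm off in x. I raise slightly, centre, and push the lever to the −y side.

Converted, -15 mm / 750 = -0.02, -14 mm / 750 = -0.0187.

creep_tool --rows '[[[-0.0133, 0.0067, -0.0093], 0], [[-0.02, 0, 0], 0], [[-0.0187, 0, 0], 0], [[-0.0187, 0, 0], 0], [[0, 0, 0], 0], [[0, 0, 0], 0]]'

```text
t: 7.23
eef_pos: [535.8, 12.8, 158.1]
eef_rot: [3.139, -0.0, 1.622]
ft_force: [0.2, -0.0, -0.8]
grip_width: 0.5
finger_force: 0.0
```

creep_tool --rows '[[[-0.0133, 0, 0], 0], [[-0.0133, 0, 0.0013], 0], [[-0.0133, 0, 0.0027], 0], [[0, 0, 0], 0], [[0, 0, 0], 0]]'

```text
t: 7.65
eef_pos: [536.4, -18.3, 153.2]
eef_rot: [-3.141, 0.001, 1.622]
ft_force: [-0.1, 0.1, -0.5]
grip_width: 0.5
finger_force: 0.0
```

```bash
python3 -c "
from h import *
to([536,-38,144])"
```

```text
t 7.65 tool delta [-19.6  -1.4   9.2] yaw [-3.141e+00  1.000e-03  1.622e+00]
```

Converted, -7 mm / 750 = -0.0093, -6 mm / 750 = -0.008.

creep_tool --rows '[[[-0.0093, 0, 0.004], 0], [[-0.0093, 0, 0.004], 0], [[-0.008, 0, 0.004], 0], [[0, 0, 0], 0]]'

```text
t: 7.98
eef_pos: [537.3, -38.6, 143.6]
eef_rot: [-3.141, 0.0, 1.622]
ft_force: [0.2, 1.0, 0.7]
grip_width: 0.5
finger_force: 0.4
```

creep_tool --rows '[[[-0.0067, 0, 0.0067], 0], [[-0.0067, 0, 0.0067], 0], [[-0.0053, 0, 0.0067], 0], [[0, 0, 0], 0]]'

```text
t: 8.32
eef_pos: [537.7, -52.9, 128.1]
eef_rot: [-3.14, 0.001, 1.622]
ft_force: [0.5, -0.0, -0.0]
grip_width: 0.5
finger_force: 0.0
```

```bash
python3 -c "
from h import *
cv2.imwrite('pics/s4.png',cv2.resize(arm.capture('side')[110:230,210:330,::-1],None,fx=5,fy=5,interpolation=cv2.INTER_CUBIC))"
```

```text
(no output)
```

View pics/s4.png

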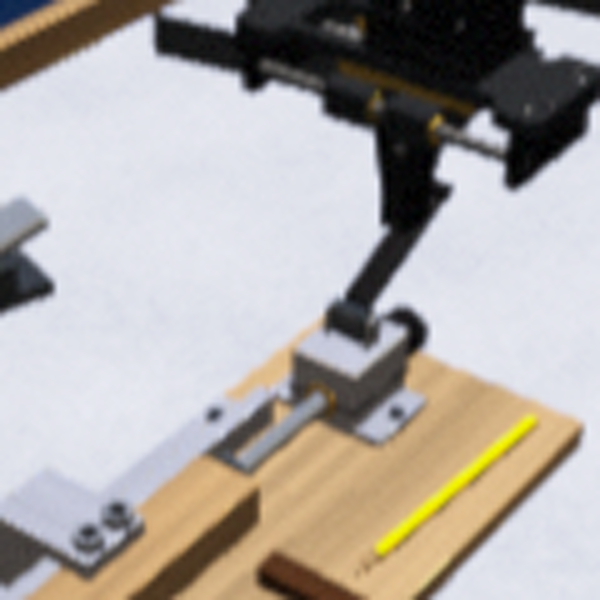

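The lever leans back well under the fingertips (bar from (350,310) to (445,190)). I continue the arc down.

Converted, 6 mm / 750 = 0.008, -4 mm / 750 = -0.0053.

creep_tool --rows '[[[-0.0053, 0, 0.008], 0], [[-0.004, 0, 0.008], 0], [[-0.0027, 0, 0.008], 0], [[0, 0, 0], 0]]'

```text
t: 8.7
eef_pos: [537.8, -61.1, 109.9]
eef_rot: [-3.139, 0.0, 1.623]
ft_force: [-0.3, -0.5, -0.2]
grip_width: 0.4
finger_force: 0.0
```

creep_tool --rows '[[[-0.0027, 0, 0.008], 0], [[-0.0013, 0, 0.0067], 0], [[0, 0, 0.0053], 0], [[0, 0, 0], 0], [[0, 0, 0], 0]]'

```text
t: 9.12
eef_pos: [539.1, -63.5, 99.0]
eef_rot: [-3.141, 0.002, 1.624]
ft_force: [-6.8, 0.0, 20.5]
grip_width: 0.2
finger_force: 10.1
```

The fingertip at z = 88 meets 20 N, which is the flank height of a lever at its stop. I lift off and check.

Converted, -41 mm / 750 = -0.0547, -40 mm / 750 = -0.0533.

creep_tool --rows '[[[0, 0, -0.0267], 0], [[0, 0, -0.0533], 0], [[0, 0, -0.0533], 0], [[-0.0547, 0, 0], 0], [[-0.0547, 0, 0], 0], [[-0.0547, 0, 0], 0], [[-0.0547, 0, 0], 0], [[-0.0547, 0, 0], 0]]'

```text
t: 9.78
eef_pos: [549.5, -269.9, 196.5]
eef_rot: [3.142, 0.001, 1.624]
ft_force: [1.0, -0.2, 0.6]
grip_width: 0.3
finger_force: 0.0
```

creep_tool --rows '[[[-0.0547, 0, 0], 0], [[-0.0267, 0, 0], 0], [[0, 0, 0], 0], [[0, 0, 0], 0]]'

```text
t: 10.12
eef_pos: [552.4, -330.2, 195.6]
eef_rot: [-3.141, -0.001, 1.621]
ft_force: [0.4, 0.9, 0.3]
grip_width: 0.6
finger_force: 0.0
```

```bash
python3 -c "
from h import *
im=[cv2.resize(arm.capture('side')[120:240,205:325,::-1],(360,360),interpolation=cv2.INTER_CUBIC),cv2.resize(arm.capture('top')[140:260,155:295+90,::-1],(440,230),interpolation=cv2.INTER_CUBIC)]
im[1]=cv2.copyMakeBorder(im[1],0,130,0,0,cv2.BORDER_CONSTANT)
cv2.imwrite('pics/b5.png',np.hstack(im))"
```

```text
(no output)
```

View pics/b5.png

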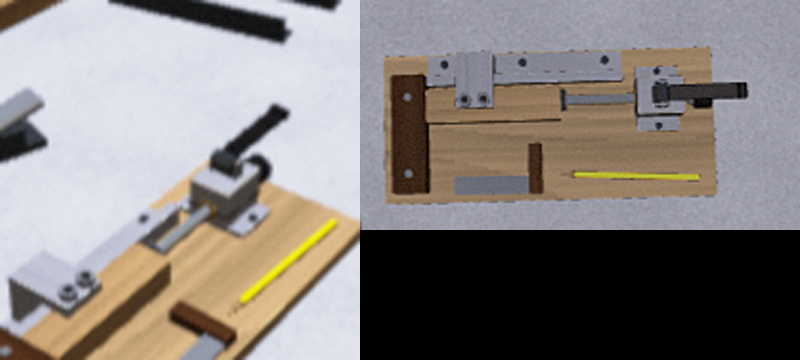

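Run:
```python
from h import *
for q in(1.92,1.75,1.5):
    th=q-.35; s=90*np.sin(th); X=[534.5+.0535*s,-5.1-s,79+90*np.cos(th)]
    print(q,"side",(proj("side",X)-[205,120])*3,"top",(proj("top",X)-[155,140])*[440/230,230/120]+[360,0])
```

```text
1.92 side [276.3 117.3] top [740.69565217  90.65833333]
1.75 side [276.6 104.7] top [741.84347826  89.125     ]
1.5 side [274.8  88.8] top [739.54782609  87.01666667]
```

The observed tip (about 281,114) fits 1.92 rad. The lever is flat, the pad meets the rail at x = 561 in the top view, and the other things are unmoved.

```bash
python3 -c "
from rig import arm
print(arm.hand_in())"
```

```text
the job is handed in; nothing more can be done
None
```

I pushed the rail snug between the pad and the end block, threw the cam lever down flat to its stop, left the other things in place, and handed the job in at about 10 s; the hand-in gave no verdict.

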